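# Stand the overturned parts bin back up and push it into its gap in the row

### The arm

A 6-joint arm with a two-finger parallel gripper is mounted at the origin on the work surface. World frame = base frame: x ahead of the robot, y to its left, z up, the work surface at z = 0. Lengths are in m, angles in rad, forces in N, time in s.
With the tool pointing down it reaches from about 0.3 to 0.75 m from the base axis. Payload 8.5 kg.
Tool frame: the origin (TCP) lies at the very end of the fingers, on their centre line; the grasp point (between the pads) lies 19 mm behind it (robot.tcp_to_grasp is the distance from the TCP to the grasp point, in m); z points along the fingers, y is the line along which they close (so a half turn about z gives the same grasp; the last joint's range is limited). The gripper opens to 85 mm and grips with 20 to 120 N. Pads are 22 mm wide; open, the fingers measure 114 mm over their backs; the gripper's body (76 mm by 85 mm) begins 54 mm behind the grasp point. The pads swing forward as they close: fully open they stand 13 mm farther back than shut.
Start: joints at [0.944, 0.381, 1.297, -0, 1.464, -0.215], TCP at [0.22, 0.504, 0.231] pointing down, gripper open.
Joint ranges: [-3.11, 3.11], [-0.89, 2.33], [0.22, 2.48], [-1.42, 4.56], [0.17, 2.85], [-2.88, 2.88]. Speed limits (rad/s): [2.39, 2.39, 3.14, 3.14, 3.14, 3.14].

### API

Orientations are given as a 3x3 rotation matrix whose columns are the frame's x, y, z axes.
In Python, from station import robot, grab_frame, order gives the robot as it stands.
- The arm moves only by the tool jog_arm, never from a script. Its argument "moves" is a list that holds one entry, the list of rows, each a list of 5 numbers: the shift along the tool's x, y, z in cm, then the turn about the tool's z in degrees, then the closure, from -1 (fully open) to 1 (shut). A call has 1 to 20 rows; each row is the pose to reach, as a shift and turn from the pose commanded when the call began, along the tool's axes at that moment; what a row does not reach only later rows make up. A row lasts 1/12 s, in which the tool goes at most 41.7 mm and 7.16 degrees, less where a joint would pass 70% of its speed; a pose out of reach is approached as far as the arm can. A call with a gripper value outside its range is refused whole. The fingers move at their own pace and stop on an object; "force" is the grip in N (left out, the last holds). Time passes only in rows, so rows that repeat a pose let the fingers close. It gives the time, the measured TCP pose, the force, the opening and the grip force at its end, in the units of the state.
- robot.state(): the state, without advancing time (a new reading comes with each control period).
- grab_frame(name): name is "scene" or "top" or "wrist"; returns a dict with "color" (384x512x3 uint8, red, green, blue), "vfov" (degrees; the focal length in pixels is half the picture's height over the tangent of half this angle, whatever the lens; pixels are square), "cx", "cy" (the principal point, pixels), "extrinsics" (4x4, takes a point from camera to world coordinates). Camera axes: x right, y down, z forward; pixel columns grow to the right and rows downward; lengths in m; the calibration is good to about 2 mm. A picture is of the moment at which its call begins. There is no depth.
- order.finish_job(): hands the job in; it is judged then, once.
The state is a dict: "time": time; "qpos": joint angles; "dq": joint speeds; "joint_efforts": joint torques, N m; "ee_pos": TCP position; "ee_rot": TCP orientation; "force": force on the tool from outside, world axes, zero at the start; "ft_torque": the same for the moment, N m; "gripper_width": finger opening in m; "gripper_force": force on a finger pad.
Only numpy, scipy, OpenCV 4.12 (cv2) and the standard library are available. Lean on these libraries where they do the work, as an engineer would, in place of code of your own. Each camera call takes 0.05 s, during which the arm holds its last target. There are 200 camera calls.

### The job

One of the grey parts bins has been knocked over on to its side in front of the row. Without picking it up, push it over so that it stands on its base again, then push it along the bench into the empty gap in the row until its back is against the steel stop rail, square with its neighbours and with its low front towards you. Leave the other bins and everything else on the bench where they are.

Things in the scene. Friction and masses are not known exactly. Their poses are not given: they have to be found in the camera images.
- bin: The overturned bin: empty light-grey plastic parts bin, 137 long (its x), 105 wide (y), 76 high (z), walls 3 thick, 0.19 kg. Origin: centre of its underside; x from low front to full-height back, z from underside to open top. At the start it lies on its -y side wall (y up, origin 52.5 above the bench), underside roughly to the robot's left (+y), open top to the right, front to the robot.
- bin_edge (a point): Middle of the bin's lower long edge (underside meets -y side wall), at bench level both lying and standing. Pushed towards the underside at the top (the 3 thick rim of the upper side wall, 105 above the bench when lying) the bin turns about this edge, balances at about 25 degrees (rim 128 high), then drops on to its base by itself.
- bin_back (a point): Middle of the bin's rear bottom edge (own x = +68.5, bottom of the back wall).
- bin_front (a point): Middle of the bin's front bottom edge (own x = -68.5). The upright front wall above it is only 36 high; from there the side walls rise at 45 degrees to the full 76 over the first 40 of the length and stay at 76 to the back.
- rail: Steel angle stop rail bolted to the bench behind the row of bins, upright leg 40 high, 500 long. Origin at bench level on its front face, straight behind the middle of the gap; x points away from the robot, square to the rail, y along the rail to the left. Fixed.
- home (a point): Middle of the empty gap: where the centre of the bin's underside is when the bin is home (68.5 in front of the rail's face; same axes as the rail). The gap is between the two neighbouring bins, about 133 wide for a bin 105 wide.
- bin_copper: An identical grey bin (same sizes as the overturned one), loose but heavy (about 0.75 kg), standing upright in the row with its back against the rail and its low front to the robot, holding copper strips. Origin at the centre of its underside, z up, x from its front towards its back.
- bin_white: An identical grey bin (same sizes as the overturned one), loose but heavy (about 0.75 kg), standing upright in the row with its back against the rail and its low front to the robot, holding white plastic rollers. Origin at the centre of its underside, z up, x from its front towards its back.
- bin_black: An identical grey bin (same sizes as the overturned one), loose but heavy (about 0.75 kg), standing upright in the row with its back against the rail and its low front to the robot, holding small black plastic parts. Origin at the centre of its underside, z up, x from its front towards its back.
- drum_a: Slip-ring drum with copper bands standing on its flat end, 64 across, 42 high; origin under its centre. Leave alone.
- drum_b: A second slip-ring drum, the same. Leave alone.
- housing: Black plastic open housing 130 x 66 x 24 with a block 45 high in it; origin under its centre. Leave alone.
- cover: Black plastic channel cover 190 (its x) x 36 x 22; origin under its centre. Leave alone.
- roller_block: Wooden block 75 x 90 x 30 with an aluminium bracket and a wooden roller, 89 high; origin under its centre. Leave alone.
- screwdriver: Red-handled screwdriver lying down, about 200 long; origin under its middle. Leave alone.
- switch_module: White plastic switch module 60 x 75 x 46; origin under its centre. Leave alone.

How it is judged:
On the way, in this order (a step that is already met when the one before it is completed fails the run):
1. the bin stands upright on its base, still in front of the row (angle between bin's own z axis and vertical below 0.08 rad and height (world z) of bin below 0.01 m and x of bin_back in the frame of rail below -0.03 m), for 0.2 s.
2. the bin is home in the gap against the rail (angle between bin's own z axis and vertical below 0.08 rad and x of bin_back in the frame of rail above -0.01 m and x of bin_front in the frame of rail below -0.12 m and y of bin in the frame of home between -0.025 and 0.025 m and angle between the x axis of bin and the x axis of rail, either way round below 0.12 rad and height (world z) of bin below 0.006 m), for 0.2 s.
At the end, for the whole second after the job is handed in: The bin stands on its base (tilt under 0.08 rad) in the gap, back within 10 mm of the rail, sideways within 25 mm of the gap's middle, square to the rail within 0.12 rad, low front to the robot, at rest; the other bins within 20 mm and all other things within 30 mm of where they were (all of step 2 and linear speed of bin below 0.01 m/s and angular speed of bin below 0.05 rad/s and distance of each of bin_copper, bin_white, bin_black from where it was at the start of the episode below 0.02 m and distance of each of drum_a, drum_b, housing, cover, roller_block, screwdriver, switch_module from where it was at the start of the episode below 0.03 m); the robot touches nothing.
It fails at once if the bin is lifted off the bench, or tumbled the wrong way over (its lower long edge more than 30 mm up) (height (world z) of bin_edge above 0.03 m).
It fails at once if another bin is pushed out of its place (more than 20 mm) or tipped (distance of any of bin_copper, bin_white, bin_black from where it was at the start of the episode above 0.02 m or angle between any of bin_copper, bin_white, bin_black's own z axis and vertical above 0.25 rad).
It fails at once if something else on the bench is moved by more than 30 mm (distance of any of drum_a, drum_b, housing, cover, roller_block, screwdriver, switch_module from where it was at the start of the episode above 0.03 m).
It also fails if it takes over 72 s, if anything falls off the work surface, if the arm or the gripper's body presses on something with over 40 N, if the wrist force passes 120 N, or if a joint passes its speed limit or range.

## Working session

There is one attempt and no reset: what is moved stays moved. The work goes in short steps, Python scripts to look and compute and a tool call to move; the robot and the scene stay as the last step left them, time stands still between calls to the robot, and variables do not carry over. Pictures are saved under pics/ and viewed, at most 10 in all, crops included, and the job is handed in when it is done.

Besides the shell and the picture viewer there is one more tool, called after "Request:" as name([rows], argument=value, ...), one row to a line, values as JSON. jog_arm: Moves the arm, as the interface text tells. Its arguments: {"type":"object","properties":{"moves":{"type":"array"},"force":{"type":"number"}},"required":["moves"]}

```bash
mkdir -p pics; cat > h.py <<'E'
import numpy as np,cv2
from station import robot,grab_frame,order
def ray(f,u,v):
    h=f["color"].shape[0]; fl=h/2/np.tan(np.radians(f["vfov"])/2)
    E=np.array(f["extrinsics"]); d=E[:3,:3]@np.array([(u-f["cx"])/fl,(v-f["cy"])/fl,1]); return E[:3,3],d
def pl(f,u,v,z=0):
    o,d=ray(f,u,v); return (o+d*(z-o[2])/d[2])
def save(f,n): cv2.imwrite(f"pics/{n}.png",f["color"][:,:,::-1])
E
python3 - <<'E'
from h import *
import pickle
F={}
for n in("scene","top"):
    F[n]=grab_frame(n); save(F[n],n+"0"); print(n,F[n]["vfov"],np.round(F[n]["extrinsics"],3).tolist())
pickle.dump(F,open("F0.pkl","wb"))
s=robot.state();print(s["ee_pos"],np.round(s["ee_rot"],3).tolist(),s["time"],s["gripper_width"])
E
```

```text
scene 52.2379157361204 [[-0.69, 0.379, -0.617, 1.245], [0.724, 0.352, -0.594, 0.704], [-0.008, -0.856, -0.517, 0.665], [0.0, 0.0, 0.0, 1.0]]
top 51.14910357475952 [[-0.007, -0.984, 0.178, 0.334], [-1.0, 0.005, -0.014, 0.044], [0.013, -0.178, -0.984, 1.158], [0.0, 0.0, 0.0, 1.0]]
[0.21997863 0.50380485 0.23076141] [[-0.916, 0.4, -0.001], [0.4, 0.916, -0.001], [0.0, -0.001, -1.0]] 0.1 0.08512318919743277
```

View pics/top0.png

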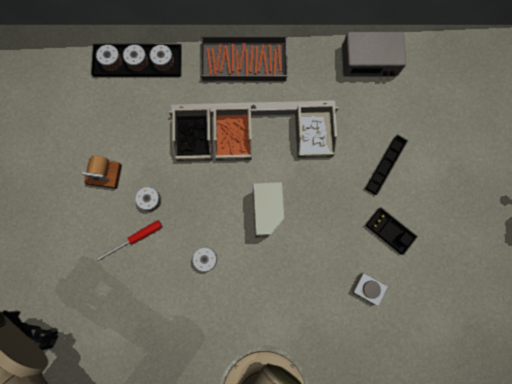

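View pics/scene0.png

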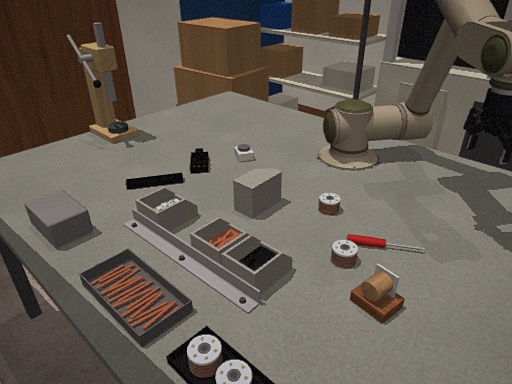

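The top view shows the overturned bin's upper side face at about (254–284, 183–236), with its cut corner at lower right. The gap lies between the copper bin (right edge at column ~251) and the white bin (left edge at column ~298). I'll refine this with masks and a zoomed crop.

```bash
python3 - <<'E'
from h import *
import pickle
F=pickle.load(open("F0.pkl","rb"));f=F["top"];im=f["color"]
g=cv2.cvtColor(im,cv2.COLOR_RGB2GRAY)
print(im[200,265],im[200,282],im[200,240],im[107,270],im[130,213])
m=(g>im[200,265].mean()-22).astype(np.uint8); m[:175]=0;m[245:]=0;m[:,:240]=0;m[:,300:]=0
cs,_=cv2.findContours(m,0,2);c=max(cs,key=cv2.contourArea);a=cv2.approxPolyDP(c,2,True)[:,0]
for p in a: print(p,np.round(pl(f,*p,0.105),4),np.round(pl(f,*p,0),4))
cv2.imwrite("pics/crop.png",cv2.resize(im[90:250,160:350,::-1],None,fx=4,fy=3.75,interpolation=cv2.INTER_CUBIC)[:600])
E
```

```text
[167 168 152] [156 159 143] [128 126 112] [160 154 149] [104 100  90]
[281 182] [ 0.5634 -0.0511  0.105 ] [ 0.5863 -0.0606  0.    ]
[254 183] [0.561  0.0215 0.105 ] [0.5836 0.0193 0.    ]
[257 233] [0.4267 0.0148 0.105 ] [0.436  0.0119 0.    ]
[271 233] [ 0.4265 -0.022   0.105 ] [ 0.4358 -0.0286  0.    ]
[283 218] [ 0.466  -0.0544  0.105 ] [ 0.4792 -0.0642  0.    ]
```

View pics/crop.png

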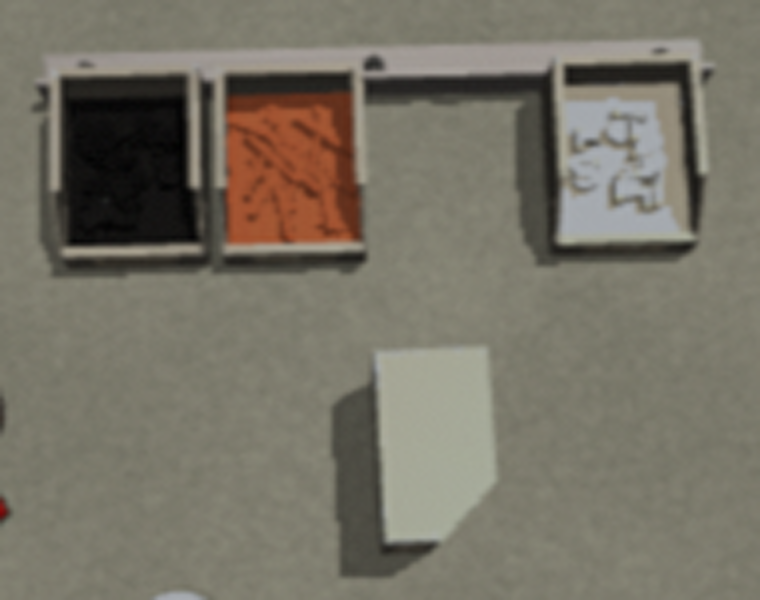

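```bash
python3 - <<'E'
from h import *
import pickle
F=pickle.load(open("F0.pkl","rb"));f=F["top"]
def P(n,cu,cv,z): print(n,np.round(pl(f,160+cu/4-.4,90+cv/3.75-.4,z)[:2],4))
P("rail top L",370,80,.04);P("rail top R",548,76,.04);P("rail bot",370,100,0);P("rail bot",520,98,0)
P("cop backR",361,72,.076);P("cop midR",367,185,.076);P("cop frontR",366,250,.036);P("cop frontL",226,255,.036);P("cop backL",216,72,.076)
P("wh backL",553,62,.076);P("wh midL",557,180,.076);P("wh frontL",556,244,.036);P("wh frontR",695,240,.036)
P("bin BL",375,352,.105);P("bin FL",385,544,.105);P("bin BR",487,347,.105);P("bin FR45",497,480,.105)
E
```

```text
rail top L [0.7921 0.0239]
rail top R [ 0.7952 -0.1075]
rail bot [0.7914 0.0233]
rail bot [ 0.7928 -0.091 ]
cop backR [0.7838 0.0309]
cop midR [0.6941 0.0273]
cop frontR [0.655  0.0278]
cop frontL [0.6514 0.129 ]
cop backL [0.784  0.1343]
wh backL [ 0.7916 -0.1065]
wh midL [ 0.6976 -0.1067]
wh frontL [ 0.6594 -0.1101]
wh frontR [ 0.6622 -0.2114]
bin BL [0.5597 0.0233]
bin FL [0.4224 0.0178]
bin BR [ 0.563 -0.052]
bin FR45 [ 0.467  -0.0567]
```

The bin's yaw is about 2.5° and the rail's about 1.6°. Home is at about (0.726, −0.039). The lying bin's rim is at y≈−0.053 for x 0.467–0.563. I'll go to its right with the fingers half open and aligned along x.

Request:
jog_arm([
  [[-51, -43.5, 3, 64, 0], [-51, -43.5, 3, 64, 0], [-51, -43.5, 3, 64, 0], [-51, -43.5, 3, 64, 0], [-51, -43.5, 3, 64, 0], [-51, -43.5, 3, 64, 0], [-51, -43.5, 3, 64, 0], [-51, -43.5, 3, 64, 0], [-51, -43.5, 3, 64, 0], [-51, -43.5, 3, 64, 0], [-51, -43.5, 3, 64, 0], [-51, -43.5, 3, 64, 0], [-51, -43.5, 3, 64, 0], [-51, -43.5, 3, 64, 0], [-51, -43.5, 3, 64, 0], [-51, -43.5, 3, 64, 0], [-51, -43.5, 3, 64, 0], [-51, -43.5, 3, 64, 0], [-51, -43.5, 3, 64, 0], [-51, -43.5, 3, 64, 0]],
])

```text
time: 1.77
ee_pos: [0.5128, -0.0975, 0.2013]
ee_rot: [[-0.043, 0.999, -0.001], [0.999, 0.043, 0.0], [0.0, -0.001, -1.0]]
force: [-0.6, 0.0, -0.2]
gripper_width: 0.0429
gripper_force: 0.0
```

Request:
jog_arm([
  [[0, 0, 4, 0, 0], [0, 0, 8, 0, 0], [0, 0, 11.6, 0, 0], [0, 0, 11.6, 0, 0], [0.8, 0, 11.6, 0, 0], [1.6, 0, 11.6, 0, 0], [2.4, 0, 11.6, 0, 0], [2.8, 0, 11.6, 0, 0], [3.2, 0, 11.6, 0, 0], [3.6, 0, 11.6, 0, 0], [4, 0, 11.6, 0, 0], [4.4, 0, 11.6, 0, 0], [4.8, 0, 11.6, 0, 0], [5.2, 0, 11.6, 0, 0], [5.6, 0, 11.6, 0, 0], [6, 0, 11.6, 0, 0]],
])

```text
time: 3.1
ee_pos: [0.5108, -0.0384, 0.0852]
ee_rot: [[-0.042, 0.999, -0.0], [0.999, 0.042, 0.0], [0.0, -0.0, -1.0]]
force: [0.5, 0.2, 0.2]
gripper_width: 0.0427
gripper_force: 0.2
```

```bash
python3 - <<'E'
from h import *
a=grab_frame("top");b=grab_frame("scene")
A=cv2.resize(a["color"][90:260,160:350],(400,400));B=cv2.resize(b["color"][120:300,120:350],(400,400))
cv2.imwrite("pics/m1.png",np.hstack([A,B])[:,:,::-1]);print(robot.state()["force"])
E
```

```text
[-0.23966476 -0.75449303  0.12779464]
```

View pics/m1.png

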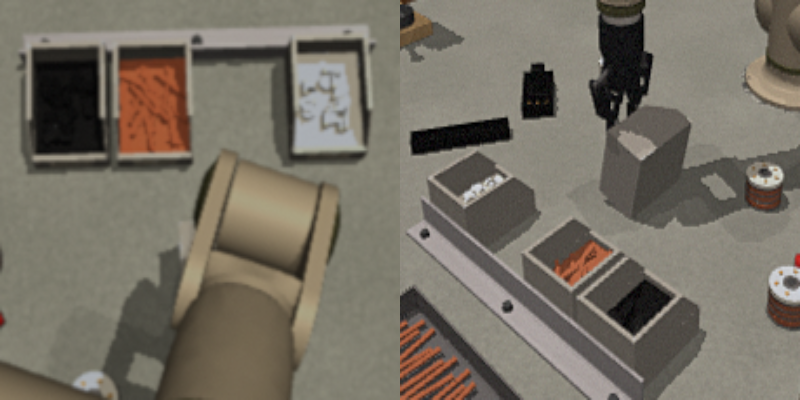

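In the scene view the bin (right panel, around (645,165)) is tilting about its lower edge, with the fingers at its rim. I'll keep pushing.

Request:
jog_arm([
  [[0.4, 0, 0, 0, 0], [0.8, 0, 0, 0, 0], [1.2, 0, 0, 0, 0], [1.6, 0, 0, 0, 0], [2, 0, 0, 0, 0], [2.3, 0, 0, 0, 0], [2.6, 0, 0, 0, 0], [2.9, 0, 0, 0, 0], [3.2, 0, 0, 0, 0], [3.5, 0, 0, 0, 0], [3.8, 0, 0, 0, 0], [4.1, 0, 0, 0, 0], [4.1, 0, 0, 0, 0], [4.1, 0, 0, 0, 0], [4.1, 0, 0, 0, 0], [4.1, 0, 0, 0, 0]],
])

```text
time: 4.53
ee_pos: [0.5092, 0.002, 0.0853]
ee_rot: [[-0.042, 0.999, 0.0], [0.999, 0.042, -0.0], [-0.0, 0.0, -1.0]]
force: [0.2, -0.6, 0.4]
gripper_width: 0.0426
gripper_force: 0.0
```

```bash
python3 - <<'E'
from h import *
a=grab_frame("top");b=grab_frame("scene")
A=cv2.resize(a["color"][90:260,160:350],(400,400));B=cv2.resize(b["color"][120:300,120:350],(400,400))
cv2.imwrite("pics/m2.png",np.hstack([A,B])[:,:,::-1]);print(robot.state()["force"])
E
```

```text
[-0.08786062  0.15715973  0.01332037]
```

View pics/m2.png

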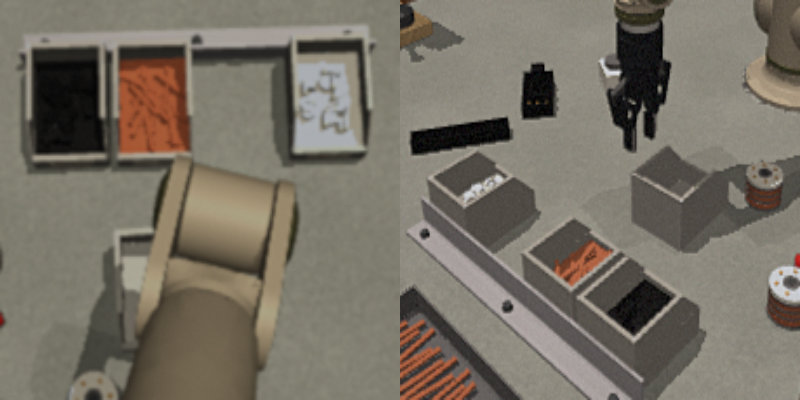

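The bin is upright at about (680,195) in the right panel. I'll lift, cross over to its +y side and measure.

Request:
jog_arm([
  [[0, 0, -4, 0, 0], [0, 0, -8, 0, 0], [0, 0, -11, 0, 0], [4, 0, -11, 0, 0], [8, -1, -11, 0, 0], [12, -1, -11, 0, 0], [16, -1, -11, 0, 0], [20, -1, -11, 0, 0], [21, -1, -11, 0, 0], [21, -1, -11, 0, 0], [21, -1, -11, 0, 0]],
])

```text
time: 5.55
ee_pos: [0.4902, 0.2114, 0.1951]
ee_rot: [[-0.043, 0.999, -0.0], [0.999, 0.043, -0.0], [-0.0, -0.0, -1.0]]
force: [0.4, -0.8, -0.2]
gripper_width: 0.0429
gripper_force: 0.0
```

```bash
python3 - <<'E'
from h import *
a=grab_frame("top");print(a["color"][0,0])
import pickle;pickle.dump(a,open("F1.pkl","wb"))
cv2.imwrite("pics/m3.png",cv2.resize(a["color"][90:250,160:350,::-1],None,fx=4,fy=3.75,interpolation=cv2.INTER_CUBIC)[:600])
print(robot.state()["ee_pos"])
E
```

```text
[33 34 33]
[0.49043888 0.21066053 0.19519891]
```

View pics/m3.png

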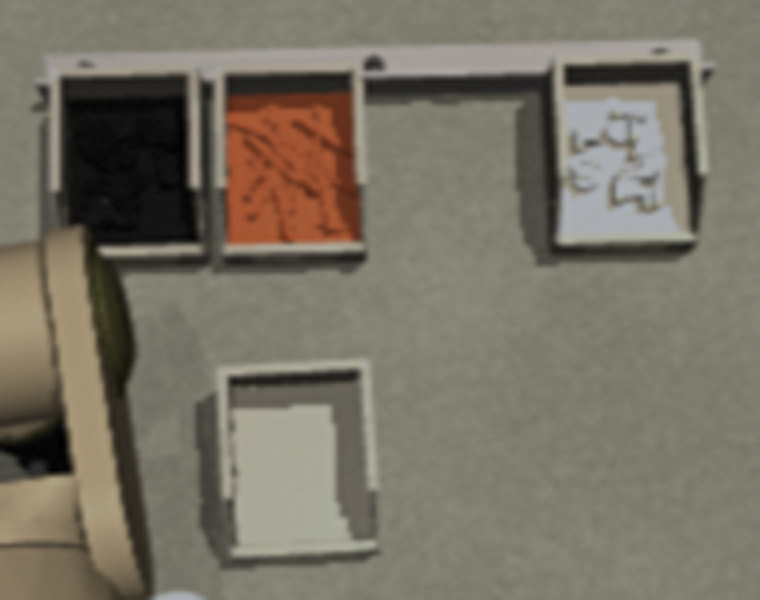

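The standing bin's back rim corners are at crop (218,370) and (370,360). Its front rim corners are at (230,560) and (377,550), and the row hasn't moved.

```bash
python3 - <<'E'
from h import *
import pickle
f=pickle.load(open("F1.pkl","rb"))
def P(cu,cv,z): return pl(f,160+cu/4-.4,90+cv/3.75-.4,z)[:2]
q=[P(218,370,.076),P(370,360,.076),P(230,560,.036),P(377,550,.036)]
q=np.array(q);print(q.round(4));print("c",q.mean(0));d=q[0]+q[1]-q[2]-q[3];print(np.degrees(np.arctan2(d[1],d[0])));d=q[0]+q[2]-q[1]-q[3];print(np.degrees(np.arctan2(-d[0],d[1])))
for n,(u,v) in dict(drumA=(204,260),drumB=(148,198)).items(): print(n,pl(F,u,v,.042) if 0 else pl(f,u,v,.042)[:2])
E
```

```text
[[0.5529 0.1307]
 [0.5599 0.0262]
 [0.417  0.1242]
 [0.4238 0.0217]]
c [0.48840981 0.07570784]
2.297187062811502
3.8132472069532986
drumA [0.35909955 0.15925066]
drumB [0.53272301 0.31911578]
```

Request:
jog_arm([
  [[0, 0, 4, 1, 0], [0, 0, 8, 1, 0], [0, 0, 12, 1, 0], [0, 0, 15, 1, 0], [0, 0, 17.5, 1, 0], [0, 0, 17.5, 1, 0], [-2, 0, 17.5, 1, 0], [-4, 0, 17.5, 1, 0], [-5.5, 0, 17.5, 1, 0], [-6.5, 0, 17.5, 1, 0], [-7, 0, 17.5, 1, 0], [-7.5, 0, 17.5, 1, 0], [-8.2, 0, 17.5, 1, 0], [-9, 0, 17.5, 1, 0], [-10, 0, 17.5, 1, 0], [-11, 0, 17.5, 1, 0], [-12, 0, 17.5, 1, 0], [-13, 0, 17.5, 1, 0], [-13, 0, 17.5, 1, 0], [-13, 0, 17.5, 1, 0]],
])

```text
time: 7.27
ee_pos: [0.4958, 0.0809, 0.0203]
ee_rot: [[-0.023, 1.0, -0.0], [1.0, 0.023, -0.0], [-0.0, -0.0, -1.0]]
force: [-0.4, 0.5, -0.8]
gripper_width: 0.0426
gripper_force: 0.0
```

Another 6.3 cm to y≈0.018, then back off and lift.

Request:
jog_arm([
  [[-0.8, 0, 0, 0, 0], [-1.6, 0, 0, 0, 0], [-2.4, 0, 0, 0, 0], [-3.2, 0, 0, 0, 0], [-4, 0, 0, 0, 0], [-4.8, 0, 0, 0, 0], [-5.5, 0, 0, 0, 0], [-6, 0, 0, 0, 0], [-6.3, 0, 0, 0, 0], [-6.3, 0, 0, 0, 0], [-6.3, 0, 0, 0, 0], [-4, 0, 0, 0, 0], [-1, 0, 0, 0, 0], [3, 0, -3, 0, 0], [6, 0, -7, 0, 0], [10, 0, -11, 0, 0], [13, 0, -14, 0, 0], [13, 0, -17, 0, 0], [13, 0, -17, 0, 0], [13, 0, -17, 0, 0]],
])

```text
time: 8.93
ee_pos: [0.4935, 0.2138, 0.1942]
ee_rot: [[-0.028, 1.0, 0.008], [1.0, 0.028, 0.002], [0.001, 0.008, -1.0]]
force: [0.9, -1.2, 0.4]
gripper_width: 0.0425
gripper_force: 0.0
```

```bash
python3 - <<'E'
from h import *
a=grab_frame("top")
import pickle;pickle.dump(a,open("F2.pkl","wb"))
cv2.imwrite("pics/m4.png",cv2.resize(a["color"][90:250,160:350,::-1],None,fx=4,fy=3.75,interpolation=cv2.INTER_CUBIC)[:600])
E
```

```text
(no output)
```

View pics/m4.png

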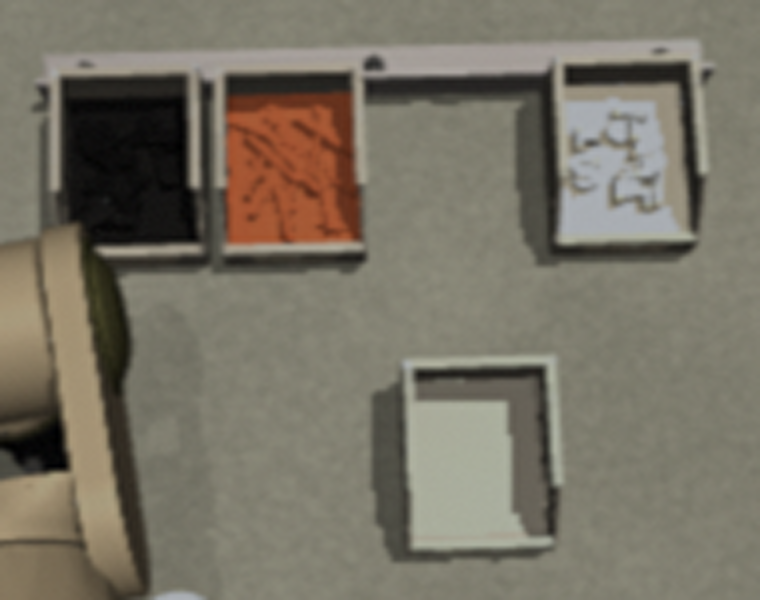

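Back rim corners are at crop (403,362) and (556,356), and the front ones at (409,550) and (553,546). The bin is now square and roughly in line with the gap.

```bash
python3 - <<'E'
from h import *
import pickle
f=pickle.load(open("F2.pkl","rb"))
def P(cu,cv,z): return pl(f,160+cu/4-.4,90+cv/3.75-.4,z)[:2]
q=[P(403,362,.076),P(556,356,.076),P(409,550,.036),P(553,546,.036)]
q=np.array(q);print(q.round(4));c=q.mean(0);print("c",c);d=q[0]+q[1]-q[2]-q[3];print(np.degrees(np.arctan2(d[1],d[0])));d=q[0]+q[2]-q[1]-q[3];print(np.degrees(np.arctan2(-d[0],d[1])))
print("lateral off",c[1]-(-.039-(.726-c[0])*.028)); s=robot.state();print(s["qpos"],s["ee_pos"])
E
```

```text
[[ 0.5583  0.0035]
 [ 0.5624 -0.1022]
 [ 0.4236 -0.0006]
 [ 0.426  -0.1014]]
c [ 0.49258405 -0.05019286]
0.6944175499995265
1.771186491772563
lateral off -0.004657212946688756
[ 1.86710816e-01  3.88495780e-01  1.40529152e+00 -1.45822663e-04
  1.34436287e+00  1.60229492e-01] [0.4927684  0.21263046 0.19164847]
```

Request:
jog_arm([
  [[-26, -14, 0, -90, -0.5], [-26, -14, 0, -90, -0.5], [-26, -14, 0, -90, -0.5], [-26, -14, 0, -90, -0.5], [-26, -14, 0, -90, -0.5], [-26, -14, 0, -90, -0.5], [-26, -14, 0, -90, -0.5], [-26, -14, 0, -90, -0.5], [-26, -14, 0, -90, -0.5], [-26, -14, 0, -90, -0.5], [-26, -14, 0, -90, -0.5], [-26, -14, 0, -90, -0.5], [-26, -14, 0, -90, -0.5], [-26, -14, 0, -90, -0.5], [-26, -14, 0, -90, -0.5], [-26, -14, 0, -90, -0.5], [-26, -14, 0, -90, -0.5], [-26, -14, 0, -90, -0.5]],
])

```text
time: 10.48
ee_pos: [0.3588, -0.0517, 0.19]
ee_rot: [[-1.0, -0.022, -0.001], [-0.022, 1.0, 0.0], [0.001, 0.0, -1.0]]
force: [0.0, 0.6, -0.0]
gripper_width: 0.0637
gripper_force: 0.0
```

Request:
jog_arm([
  [[0, 0, 4, 0, -0.5], [0, 0, 8, 0, -0.5], [0, 0, 12, 0, -0.5], [0, 0, 15.5, 0, -0.5], [0, 0, 17.8, 0, -0.5], [0, 0, 17.8, 0, -0.5], [-2, 0, 17.8, 0, -0.5], [-3.5, 0, 17.8, 0, -0.5], [-4.5, 0, 17.8, 0, -0.5], [-5, 0, 17.8, 0, -0.5], [-5.5, 0, 17.8, 0, -0.5], [-6.2, 0, 17.8, 0, -0.5], [-7, 0, 17.8, 0, -0.5], [-8, 0, 17.8, 0, -0.5], [-9, 0.1, 17.8, 0, -0.5], [-10, 0.1, 17.8, 0, -0.5], [-11, 0.1, 17.8, 0, -0.5], [-12, 0.1, 17.8, 0, -0.5], [-12, 0.1, 17.8, 0, -0.5]],
])

```text
time: 12.07
ee_pos: [0.4808, -0.0481, 0.0126]
ee_rot: [[-1.0, -0.025, 0.002], [-0.025, 1.0, -0.001], [-0.002, -0.001, -1.0]]
force: [0.4, 0.1, -0.3]
gripper_width: 0.0641
gripper_force: 0.0
```

Request:
jog_arm([
  [[-0.8, 0, 0, 0, -0.5], [-1.7, 0, 0, 0, -0.5], [-2.6, 0, 0, 0, -0.5], [-3.6, 0, 0, 0, -0.5], [-4.6, 0.1, 0, 0, -0.5], [-5.6, 0.1, 0, 0, -0.5], [-6.6, 0.1, 0, 0, -0.5], [-7.6, 0.1, 0, 0, -0.5], [-8.6, 0.2, 0, 0, -0.5], [-9.6, 0.2, 0, 0, -0.5], [-10.6, 0.2, 0, 0, -0.5], [-11.6, 0.2, 0, 0, -0.5], [-12.6, 0.2, 0, 0, -0.5], [-13.3, 0.2, 0, 0, -0.5], [-14, 0.2, 0, 0, -0.5], [-14, 0.2, 0, 0, -0.5]],
])

```text
time: 13.4
ee_pos: [0.6199, -0.0424, 0.0123]
ee_rot: [[-1.0, -0.025, 0.001], [-0.025, 1.0, -0.0], [-0.001, -0.0, -1.0]]
force: [-0.8, -0.3, -0.4]
gripper_width: 0.064
gripper_force: 0.0
```

```bash
python3 - <<'E'
from h import *
a=grab_frame("top");b=grab_frame("scene");s=robot.state();print(s["ee_pos"],s["force"])
A=cv2.resize(a["color"][90:260,160:350],(400,400));B=cv2.resize(b["color"][120:300,100:330],(400,400))
cv2.imwrite("pics/m5.png",np.hstack([A,B])[:,:,::-1])
E
```

```text
[ 0.61885442 -0.04231946  0.01215777] [-0.10744538  0.09182223 -0.50115706]
```

View pics/m5.png

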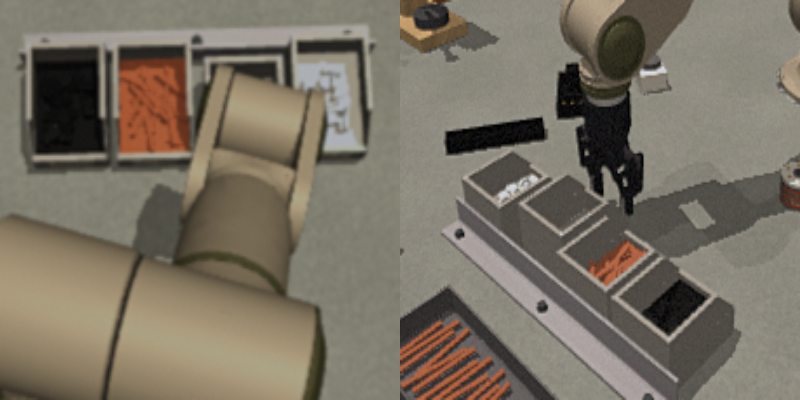

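The bin is square in the gap, with its back rim at about (245,68) in the left panel and about 2.5 cm still to go. I'll finish slowly, watching the force.

Request:
jog_arm([
  [[-0.5, 0, 0, 0, -0.5], [-1, 0, 0, 0, -0.5], [-1.4, 0, 0, 0, -0.5], [-1.8, 0, 0, 0, -0.5], [-2, 0, 0, 0, -0.5], [-2.2, 0, 0, 0, -0.5], [-2.3, 0, 0, 0, -0.5], [-2.4, 0, 0, 0, -0.5], [-2.4, 0, 0, 0, -0.5]],
])

```text
time: 14.25
ee_pos: [0.6431, -0.0418, 0.0123]
ee_rot: [[-1.0, -0.025, 0.0], [-0.025, 1.0, -0.0], [-0.0, -0.0, -1.0]]
force: [-0.8, 0.4, 1.3]
gripper_width: 0.0639
gripper_force: 0.2
```

Request:
jog_arm([
  [[-0.1, 0, 0, 0, -0.5], [-0.2, 0, 0, 0, -0.5], [-0.2, 0, 0, 0, -0.5]],
])

```text
time: 14.5
ee_pos: [0.645, -0.0417, 0.0123]
ee_rot: [[-1.0, -0.025, 0.0], [-0.025, 1.0, 0.0], [-0.0, -0.0, -1.0]]
force: [-0.7, -0.3, -0.8]
gripper_width: 0.0642
gripper_force: 0.3
```

Request:
jog_arm([
  [[-0.1, 0, 0, 0, -0.5], [-0.2, 0, 0, 0, -0.5], [-0.3, 0, 0, 0, -0.5], [-0.3, 0, 0, 0, -0.5]],
])

```text
time: 14.83
ee_pos: [0.6469, -0.0416, 0.0123]
ee_rot: [[-1.0, -0.025, -0.003], [-0.025, 1.0, 0.0], [0.003, 0.0, -1.0]]
force: [-6.6, -1.0, 3.5]
gripper_width: 0.0645
gripper_force: 3.4
```

The −6.6 N reading means it has met the rail. I'll back off, lift clear and check.

Request:
jog_arm([
  [[1, 0, 0, 0, -0.5], [3, 0, 0, 0, -0.5], [6, 0, 0, 0, -0.5], [9, 0, -2, 0, -0.5], [13, 0, -6, 0, -0.5], [16, 4, -10, 0, -0.5], [19, 8, -14, 0, -0.5], [22, 12, -18, 0, -0.5], [24, 16, -18, 0, -0.5], [26, 20, -18, 0, -0.5], [28, 24, -18, 0, -0.5], [30, 28, -18, 0, -0.5], [30, 30, -18, 0, -0.5], [30, 30, -18, 0, -0.5], [30, 30, -18, 0, -0.5]],
])

```text
time: 16.08
ee_pos: [0.3386, 0.2544, 0.1933]
ee_rot: [[-1.0, -0.028, 0.002], [-0.028, 1.0, 0.002], [-0.002, 0.002, -1.0]]
force: [-0.4, 0.2, -0.3]
gripper_width: 0.0642
gripper_force: 0.0
```

```bash
python3 - <<'E'
from h import *
a=grab_frame("top");s=robot.state();print(s["ee_pos"],s["force"])
import pickle;pickle.dump(a,open("F3.pkl","wb"))
F0=pickle.load(open("F0.pkl","rb"))["top"]["color"]
cv2.imwrite("pics/m6.png",cv2.resize(a["color"][90:250,160:350,::-1],None,fx=4,fy=3.75,interpolation=cv2.INTER_CUBIC)[:600])
E
```

```text
[0.33870365 0.25465701 0.19327399] [-1.06036122 -0.65885662  0.06568946]
```

View pics/m6.png

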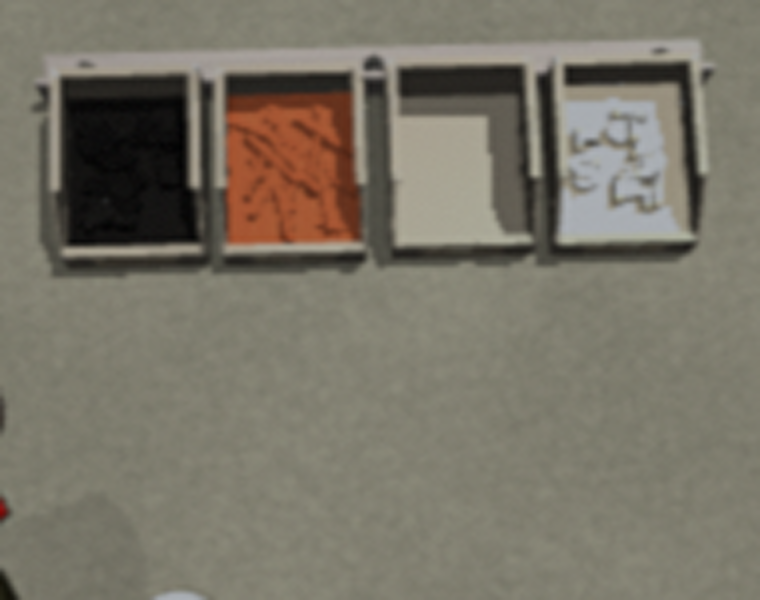

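The bin now stands in the gap, from crop column ~388 to ~540. Its back and front line up with the neighbours, it is square to the rail, and the other bins haven't moved. I'll hand it in.

```bash
python3 -c "
from station import order
print(order.finish_job())"
```

```text
the job is handed in; nothing more can be done
None
```

I tipped the bin upright and pushed it into the gap against the rail; the last picture shows it square and within about 5 mm of the middle with the other bins unmoved, and I handed the job in at about 16 s (no verdict was returned).

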